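Set up the pattern easel in the fence corner and hold it upright

TASK

Push the base of the little pattern easel square and fully home into the corner of the bench fence, and after that flip its folded steel leg over the top so that it drops down on the near side of the frame, away from the back rail. Then raise the leaning frame upright and finish while still holding it there, because its spring tips it back over as soon as it is let go. The base must stay flat and home in the corner, and the bowl, gouge, live centre and wood blank are to be left alone.

Things in the scene. Friction and masses are not known exactly. Their poses are not given: they have to be found in the camera images.
- fence: Fixed L-shaped wooden fence, rails 24 mm high, 30 mm thick. Origin: the inner corner at bench level. The back rail's inner face is the plane x = 0 (330 mm long towards -y), the side rail's inner face the plane y = 0 (250 mm long towards -x); the free area is at -x, -y. x points roughly away from the robot; z up.
- stand: Loose plywood base of the easel, 220 (x) by 260 (y) by 24 mm high, 1.1 kg with frame and leg; slides with a push of 5 to 16 N. Origin: centre of its underside; its +x edge goes to the back rail, its +y edge (leg side) to the side rail. Fully home: origin at x = -110, y = -130 mm in the fence's frame, yaw equal. A 16 mm high cleat near the -x edge (x -99 mm, y 58 to 128 mm) stops the toe.
- frame (a joint): Tilt of the easel's frame about its hinge along the base's y axis, rad: 0 = upright, negative = leaning to the base's +x edge (the back rail). At the start it leans on a stop at -0.25. A light spring (0.3 N m when upright) always pulls it that way: it stays up only while held. With the leg down, the toe meets the base and cleat when the frame is about upright and stops it there, at 0 to 0.06.
- frame_hinge (a point): Point on the frame's hinge axis, mid-width: at x = -10 mm of the base and 36 mm above its underside. Fixed in the base.
- bar_mid (a point): Middle of the frame's top bar, a round wooden dowel 16 mm thick along the frame's y axis, 190 mm from the hinge axis; 114 mm are clear between the two 16 mm square stiles, and 37 mm below it down to a 6 mm pattern panel with a dark turned profile. Axes of the frame (z up along the stiles).
- leg (a joint): Swing of the kickstand leg, rad, relative to the frame: 0 = folded, pointing up along the frame (stop), growing as it swings over the top to the base's -x side (towards the robot) and down; stop at 2.44. No spring: its weight (100 g, under 0.5 N at the toe, light friction) makes it fall back to 0 or on to the down stop, whichever side of vertical it leans to.
- leg_toe (a point): On the axis of the leg's toe, a black rubber rod 14 mm thick, 42 mm long along y, at the end of a flat steel bar, 115 mm from the pivot. The pivot is outside the frame's +y stile, 80 mm from the frame's hinge axis; this point (mid-rod) is 102 mm to the +y side of the frame's middle. Folded, the toe is 195 mm from the hinge axis, level with the top bar and just beyond its end.
- bowl: Turned wooden bowl, 124 mm across, 50 mm high; to be left alone. Origin: centre of its underside.
- gouge: Turning gouge lying on the bench, 350 mm long, dark wooden handle; to be left alone. Origin: at the ferrule, where handle and blade meet.
- live_centre: Steel live centre standing on the bench, 44 mm across, 62 mm high; to be left alone. Origin: centre of its underside.
- blank: Square pale wood blank lying on the bench, 45 by 45 by 160 mm; to be left alone. Origin: centre of one of its end faces.

How it is judged:
By the outcome, as a careful person would: the job done as asked, in the order asked, and still so for the second after the job is handed in, while the arm keeps its last pose, push and grip.
It also fails if it takes over 67 s, if anything falls off the work surface, if the arm or the gripper's body presses on something with over 40 N, if the wrist force passes 120 N, or if a joint passes its speed limit or range.

ROBOT

A 7-joint arm with a two-finger parallel gripper is mounted at the origin on the work surface. World frame = base frame: x ahead of the robot, y to its left, z up, the work surface at z = 0. Lengths are in m, angles in rad, forces in N, time in s.
With the tool pointing down it reaches from about 0.425 to 0.925 m from the base axis. Payload 6.8 kg.
Tool frame: the origin (TCP) lies on the front face of the gripper's body, between the roots of the fingers; the fingertips stand 73 mm ahead of it and the grasp point (between the pads) lies r.pinch_z ahead of it (r.pinch_z is the distance from the TCP to the grasp point, in m); z points along the fingers, y is the direction in which the jaws open and shut (so a half turn about z gives the same grasp; the last joint's range is limited). The gripper opens to 85 mm and grips with 20 to 120 N. Pads are 22 mm wide; open, the fingers measure 114 mm over their backs; the gripper's body (76 mm by 85 mm) begins 54 mm behind the grasp point. The pads swing forward as they close: fully open they stand 13 mm farther back than shut.
Start: joints at [-1.284, 0.477, 0.022, 1.555, -0.011, 1.109, -0.083], TCP at [0.26, 0.623, 0.304] pointing down, gripper open.
Joint ranges: [-2.96, 2.96], [-0.34, 2.1], [-1.41, 1.46], [0.24, 2.44], [-1.37, 4.51], [0.17, 1.92], [-2.96, 2.96]. Speed limits (rad/s): [2.39, 2.39, 3.14, 3.14, 3.14, 3.14, 3.14].

INTERFACE

Orientations are given as a rotation vector (axis times angle).
In Python, from bench import readout, grab_frame, r, search_frame, masks_of, tip_of gives the robot as it stands.
- The arm moves only by the tool step_arm, never from a script. Its argument "commands" is a list of rows, each a list of 7 numbers: the shift along the tool's x, y, z as a fraction of full scale, then the turn, a rotation vector about the tool's x, y, z as a fraction of full scale, then the gripper's target within -1 to 1 (shut at 1, half-way at 0, fully open at -1). In form: [[tx, ty, tz, ax, ay, az, hand], ...]. A call has exactly 10 rows; each row is the pose to reach, as a shift and turn from the pose measured when the call began, along the tool's axes at that moment, turning the shorter way round; what a row does not reach only later rows make up. Full scale, the value 1, is 500 mm for a shift and 360 degrees for a turn. A row lasts 1/8 s, in which the tool goes at most 62.5 mm and 10.7 degrees, less where a joint would pass 70% of its speed; a pose out of reach is approached as far as the arm can. A call with a number of a shift or a turn outside -1 to 1 is refused whole. A call with a gripper value outside its range is refused whole. The fingers move at their own pace and stop on an object; "newtons" is the grip in N (left out, the last holds). Time passes only in rows, so rows that repeat a pose let the fingers close, or fill a call up. It gives the time, the measured TCP pose, the force and the opening at its end, in the units of the state.
- readout.get_obs(): the state, without advancing time (a new reading comes with each control period).
- grab_frame(name): name is "side" or "top" or "wrist"; returns a dict with "img" (384x512x3 uint8, red, green, blue), "K" (3x3 intrinsics, pixels), "world_to_cam" (4x4, takes a point from world to camera coordinates). Camera axes: x right, y down, z forward; pixel columns grow to the right and rows downward; lengths in m; the calibration is good to about 2 mm. A picture is of the moment at which its call begins. There is no depth.
- r.hand_in(): hands the job in, once; it reports no verdict.
Trained networks look in a picture, given as the dict that the camera call returned (one of the last four; its "shot" number tells which), for a name from the list of things; names that differ only in an ending like _2 or _b are one class to them, and where a whole thing is asked for, a point or a joint stands for the part that bears it (a point fixed in the world has none). Each returns a list of dicts, best first, with "p" (0 to 1); they miss things now and then, are a little off and sometimes report something else, mostly with a low value. They report only what shows in the picture. A call takes as long as a camera call.
- search_frame(thing, picture): "extent" ([centre column, centre row, width, height] in pixels, round what is visible of it).
- masks_of(thing, picture): "pixels" (384x512 bool, what is visible of it) and "extent" ([centre column, centre row, width, height] in pixels, round what is visible of it).
- tip_of(thing, picture): "point" ([column, row] in pixels: a listed point, or the origin of a listed thing).
The state is a dict: "clock": time; "joints": joint angles; "qvel": joint speeds; "tau": joint torques, N m; "tcp_pos": TCP position; "orientation": TCP orientation; "contact_force": force on the tool from outside, world axes, zero at the start; "moment": the same for the moment, N m; "grip_width": finger opening in m.
Only numpy, scipy, OpenCV 4.12 (cv2) and the standard library are available. Lean on these libraries where they do the work, as an engineer would, in place of code of your own. Each camera call takes 0.05 s, during which the arm holds its last target. There are 200 camera calls.

## Working session

There is one attempt and no reset: what is moved stays moved. The work goes in short steps, Python scripts to look and compute and a tool call to move; the robot and the scene stay as the last step left them, time stands still between calls to the robot, and variables do not carry over. Pictures are saved under pics/ and viewed, about 8 in all and at most 12, crops included, and the job is handed in when it is done.

Besides the shell and the picture viewer there is one more tool, called after ">>>" by a JSON object that holds its "fn" and its "kwargs", one argument or row to a line. step_arm: Moves the arm, as the interface text tells. Its arguments: {"type":"object","properties":{"commands":{"type":"array"},"newtons":{"type":"number"}},"required":["commands"]}

```bash
mkdir -p pics; ls; cat > h.py <<'E'
import numpy as np, cv2
from scipy.spatial.transform import Rotation as R
from scipy.optimize import least_squares
from bench import readout, grab_frame, r, search_frame, masks_of, tip_of
def proj(f,P):
    P=np.atleast_2d(P); c=(f["world_to_cam"]@np.c_[P,np.ones(len(P))].T)[:3]; u=f["K"]@c
    return (u[:2]/u[2]).T
def ray(f,px):
    M=f["world_to_cam"]; d=np.linalg.inv(f["K"])@np.array([px[0],px[1],1.]); Rm=M[:3,:3]
    return -Rm.T@M[:3,3], Rm.T@d
def onz(f,px,z):
    o,d=ray(f,px); return o+d*(z-o[2])/d[2]
def tri(fs,pxs):
    A=np.zeros((3,3));b=np.zeros(3)
    for f,p in zip(fs,pxs):
        o,d=ray(f,p); d=d/np.linalg.norm(d); Q=np.eye(3)-np.outer(d,d); A+=Q;b+=Q@o
    return np.linalg.solve(A,b)
def save(f,n): cv2.imwrite(f"pics/{n}.png",f["img"][:,:,::-1])
def move(target,rot=None):
    "row entries for a TCP target (world), rot: scipy Rotation"
    o=readout.get_obs(); R0=R.from_rotvec(o["orientation"])
    t=R0.inv().apply(np.array(target)-o["tcp_pos"])/.5
    a=(R0.inv()*rot).as_rotvec()/(2*np.pi) if rot is not None else np.zeros(3)
    return np.round(np.r_[t,a],4).tolist()
E
python3 - <<'E'
from h import *
o=readout.get_obs(); print(o, r.pinch_z)
S=grab_frame("side");T=grab_frame("top")
for f,n in((S,"side"),(T,"top")):
    save(f,n+"0"); print(n,-f["world_to_cam"][:3,:3].T@f["world_to_cam"][:3,3])
    for t in "fence stand frame_hinge bar_mid leg_toe bowl gouge live_centre blank".split():
        d=tip_of(t,f); e=search_frame(t,f)
        print(t,[(np.round(x["point"]),round(x["p"],2)) for x in d[:2]],[(np.round(x["extent"]),round(x["p"],2)) for x in e[:1]])
im=np.hstack([cv2.imread("pics/side0.png"),cv2.imread("pics/top0.png")])
E
```

```text
pics
{'clock': 0.0, 'joints': array([-1.2841031 ,  0.47781239,  0.02231817,  1.55644196, -0.01148104,
        1.10928069, -0.08310021]), 'qvel': array([-0.0012889 , -0.00138626, -0.00035218,  0.000978  , -0.00148945,
        0.00076176, -0.00116448]), 'tau': array([ 7.23939247e-04, -5.96455371e+01,  1.60813451e+00, -2.81186950e+01,
        1.24637739e-02,  9.44473461e-03,  1.08074795e-05]), 'tcp_pos': array([0.25943938, 0.62266155, 0.30292095]), 'orientation': array([-6.16002149e-01, -3.08038715e+00,  2.82971024e-03]), 'contact_force': array([-1.02194927,  0.55444734, -0.7413976 ]), 'moment': array([ 0.03361773, -0.00288996,  0.00344959]), 'grip_width': 0.08541821483122583} 0.0539
side [0.53422364 0.8809104  0.85458421]
fence [(array([207., 251.]), 0.95)] [(array([236., 225.,  86.,  80.]), 0.9)]
stand [(array([257., 224.]), 0.56)] [(array([256., 203.,  71.,  93.]), 0.96)]
frame_hinge [(array([259., 211.]), 0.68)] [(array([254., 200.,  71.,  95.]), 0.91)]
bar_mid [(array([246., 166.]), 0.79)] [(array([250., 189.,  26.,  67.]), 0.64)]
leg_toe [(array([240., 186.]), 0.63)] [(array([243.
[... 427 characters left out ...]
y([213., 153.]), 0.64)] [(array([257., 183., 120.,  86.]), 0.6)]
stand [(array([267., 194.]), 0.62)] [(array([267., 197.,  84.,  70.]), 0.66)]
frame_hinge [(array([265., 196.]), 0.73)] [(array([263., 198.,  85.,  69.]), 0.68)]
bar_mid [(array([268., 177.]), 0.8)] [(array([256., 186.,  71.,  32.]), 0.68)]
leg_toe [(array([228., 172.]), 0.66)] [(array([230., 180.,  22.,  24.]), 0.48)]
bowl [(array([171., 181.]), 0.55)] [(array([170., 177.,  35.,  36.]), 0.8)]
gouge [(array([342., 209.]), 0.74)] [(array([342., 216.,   9., 109.]), 0.62)]
live_centre [(array([179., 230.]), 0.46)] [(array([177., 228.,  18.,  10.]), 0.72)]
blank [(array([367., 248.]), 0.89)] [(array([367., 224.,  19.,  50.]), 0.8)]
```

```bash
python3 - <<'E'
import cv2,numpy as np
a=cv2.imread("pics/side0.png")[110:310,170:350];b=cv2.imread("pics/top0.png")[120:300,140:400]
a=cv2.resize(a,None,fx=3,fy=3,interpolation=2);b=cv2.resize(b,None,fx=3,fy=3,interpolation=2)
cv2.imwrite("pics/a.png",a);cv2.imwrite("pics/b.png",b)
E
```

```text
(no output)
```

View pics/a.png

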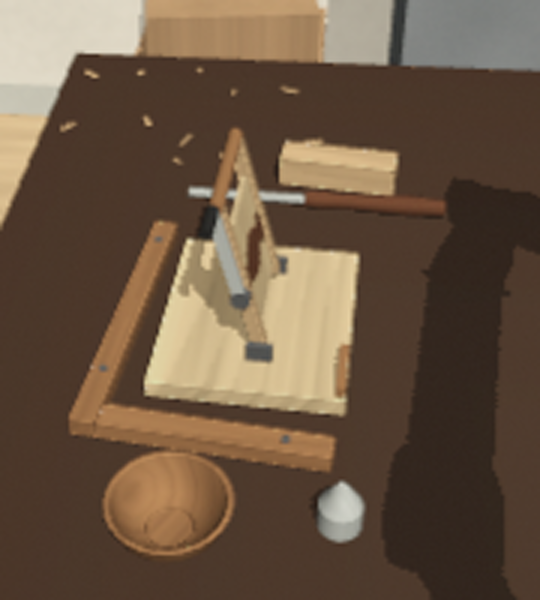

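View pics/b.png

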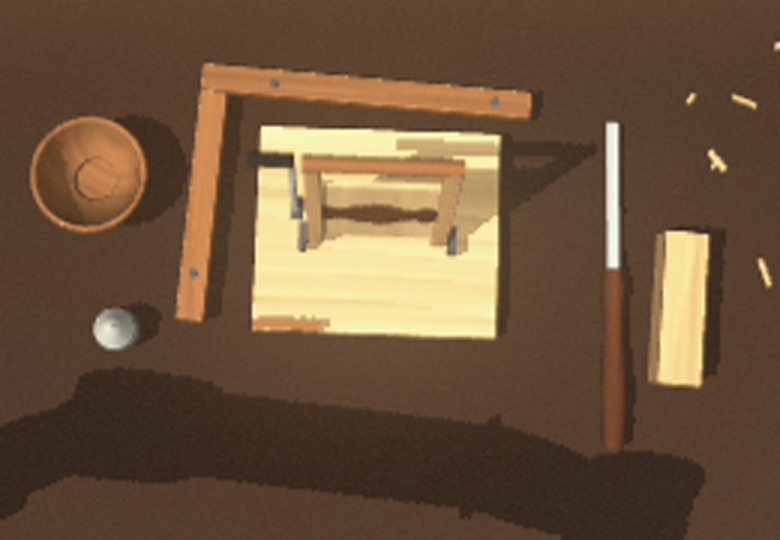

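The views show the easel about 30–40 mm from both rails and roughly square to them. The bowl and live centre are beyond the side rail (left in the top view), and the gouge and blank are on the -y side. I'll fit the poses by matching silhouettes.

```bash
cat >> h.py <<'E'
def box(x0,x1,y0,y1,z0,z1): return np.array([[x,y,z] for x in(x0,x1) for y in(y0,y1) for z in(z0,z1)],float)/1000
FENCE=[box(0,30,-330,30,0,24),box(-250,30,0,30,0,24)]
def easel(tilt,leg):
    fr=[box(-8,8,s*65-8,s*65+8,0,198) for s in(-1,1)]+[box(-8,8,-57,57,182,198),box(-3,3,-57,57,30,145)]
    L=[box(-3,3,75,81,0,115),box(-7,7,81,123,108,122)]
    Rl=R.from_euler('y',-leg); L=[Rl.apply(p)+[0,0,.08] for p in L]
    Rt=R.from_euler('y',tilt if False else -tilt)
    # tilt<0 leans to +x: rotation about +y by -tilt
    return [box(-110,110,-130,130,0,24)]+[Rt.apply(p)+[-.010,0,.036] for p in fr+L]
def render(f,parts,pose):
    m=np.zeros((384*2,512*2),np.uint8); Rz=R.from_euler('z',pose[2])
    for p in parts:
        q=proj(f,Rz.apply(p)+[pose[0],pose[1],0]); h=cv2.convexHull(((q+.5)*2*16).astype(np.int32))
        cv2.fillConvexPoly(m,h,255,cv2.LINE_AA,4)
    return cv2.resize(m,(512,384),interpolation=cv2.INTER_AREA)/255.
def fit(fs,masks,parts,p0,scale=(.01,.01,.03)):
    from scipy.optimize import minimize
    s=np.array(scale)
    c=lambda v:sum(np.abs(render(f,parts,p0+v*s)-m).sum() for f,m in zip(fs,masks))
    b=None
    for k in range(2):
        x0=np.zeros(3) if b is None else b.x
        b=minimize(c,x0,method="Nelder-Mead",options=dict(initial_simplex=np.vstack([x0,x0+np.eye(3)]),xatol=.01,fatol=.5))
    return p0+b.x*s,b.fun
E
python3 - <<'E'
from h import *
S=grab_frame("side");T=grab_frame("top")
fs=[S,T]
fc=np.array(onz(T,(215.3,151.3),.024)[:2]); st=tri(fs,[(257,224),(267,194)]); print(fc,st)
print("bar",tri(fs,[tip_of("bar_mid",f)[0]["point"] for f in fs]),"toe",tri(fs,[tip_of("leg_toe",f)[0]["point"] for f in fs]))
mf=[masks_of("fence",f)[0]["pixels"].astype(float) for f in fs]
ms=[masks_of("stand",f)[0]["pixels"].astype(float) for f in fs]
print([m.sum() for m in mf+ms])
a=np.r_[fc,-.08]; b=np.r_[st[:2],-.05]
for sel in ([0,1],[0],[1]):
    pf,c=fit([fs[i] for i in sel],[mf[i] for i in sel],FENCE,a)
    ps,d=fit([fs[i] for i in sel],[ms[i] for i in sel],easel(-.25,0),b)
    Rf=R.from_euler('z',-pf[2]); print(sel,pf,c,ps,d,"rel",Rf.apply(np.r_[ps[:2]-pf[:2],0])*1000,ps[2]-pf[2])
    if len(sel)==2: P=(pf,ps)
for f,n in zip(fs,"st"):
    im=cv2.resize(f["img"][:,:,::-1][110:310,140:400],None,fx=3,fy=3,interpolation=2)
    for parts,p in((FENCE,P[0]),(easel(-.25,0),P[1])):
        for q in parts:
            m=render(f,[q],p)[110:310,140:400]; m=cv2.resize(m,None,fx=3,fy=3)>.5
            cs,_=cv2.findContours(m.astype(np.uint8),0,2); cv2.drawContours(im,cs,-1,(0,0,255),1)
    cv2.imwrite(f"pics/ov_{n}.png",im)
E
```

```text
[0.74399436 0.08665336] [ 0.5963961  -0.07884314 -0.03248895]
bar [ 0.62963921 -0.06887131  0.21988371] toe [0.65497464 0.06587347 0.25268162]
[np.float64(1597.0), np.float64(1729.0), np.float64(3865.0), np.float64(5367.0)]
[0, 1] [ 0.74896477  0.0879318  -0.11279201] 627.9058823529411 [ 0.59325813 -0.07097951 -0.04954354] 524.0196078431372 rel [-136.83129717 -175.42679266    0.        ] 0.06324847876481779
[0] [ 0.74779378  0.08798818 -0.11167483] 276.2627450980392 [ 0.59263169 -0.071032   -0.04962233] 224.86666666666667 rel [-136.47390028 -175.32132325    0.        ] 0.06205250194616238
[1] [ 0.74938656  0.08789722 -0.11617801] 351.9647058823529 [ 0.59413892 -0.06996525 -0.04457428] 291.19215686274515 rel [-135.90219343 -174.7941235     0.        ] 0.07160372814867162
```

```bash
python3 -c "
import cv2,numpy as np
a=cv2.imread('pics/ov_s.png')[:,60:660];b=cv2.imread('pics/ov_t.png')[:540]
cv2.imwrite('pics/ov.png',cv2.resize(np.hstack([a[:540],b]),(800,313),interpolation=3))"
```

```text
(no output)
```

View pics/ov.png

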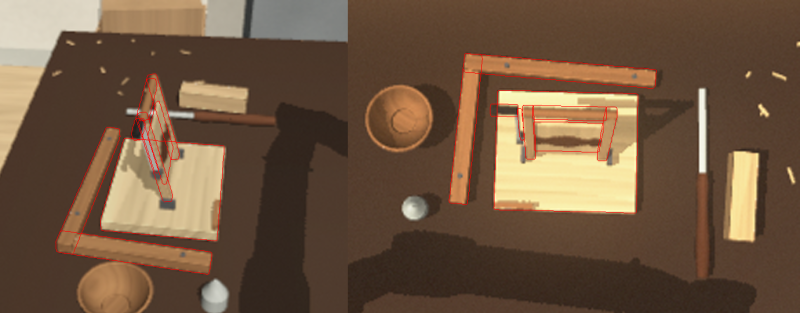

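Overlay matches on both views. Next I'll compute the approach points in the fence frame. Keeping the tool's jaw axis along fence x suits every step.

```bash
cat >> h.py <<'E'
PF=np.array([.7487,.0879,-.113])   # fence pose
RF=R.from_euler('z',PF[2])
TOOL=R.from_matrix(np.array([RF.apply([0,1,0]),RF.apply([1,0,0]),[0,0,-1]]).T)
def F(x,y,z): return RF.apply(np.array([x,y,z])/1000)+[PF[0],PF[1],0]
def go(x,y,z,pinch=True):
    "row for fingertip (73 mm ahead of TCP) at fence coordinates mm"
    return move(F(x,y,z+73),TOOL)
def state():
    o=readout.get_obs(); p=RF.inv().apply(o["tcp_pos"]-[PF[0],PF[1],0])*1000; p[2]-=73
    print("t",round(o["clock"],2),"tip fence",p.round(1),"F fence",RF.inv().apply(o["contact_force"]).round(1),"w",round(o["grip_width"],4),"j",o["joints"].round(2),"yawerr",(R.from_rotvec(o["orientation"]).inv()*TOOL).as_rotvec().round(3))
E
python3 - <<'E'
from h import *
state()
print(readout.get_obs()["joints"])
print("above A",go(-165,-340,220))
b=RF.inv().apply(R.from_euler('z',-.0495).apply([-.03,-.13,0])+[.593,-.071,0]-[PF[0],PF[1],0])*1000; print("A edge",b)
T=grab_frame("top")
for p in((344,161),(345,269)): print("gouge",RF.inv().apply(onz(T,p,.01)-[PF[0],PF[1],0])*1000)
E
```

```text
t 2.4 tip fence [-546.3  476.6  230.9] F fence [-0.6 -0.2  0.4] w 0.0852 j [-1.28  0.48  0.02  1.56 -0.01  1.11 -0.08] yawerr [-0.    -0.     1.289]
[-1.2840926   0.47701267  0.02235869  1.55537803 -0.0114915   1.10934549
 -0.08310716]
above A [-1.1867, -1.3568, 0.0218, -0.0, -0.0, 0.2052]
A edge [-158.47956216 -307.08497455    0.        ]
gouge [   3.01504761 -424.24146037   10.        ]
gouge [-344.8839918  -448.22974021   10.        ]
```

>>> {"fn": "step_arm", "kwargs": {
  "commands": [
    [-0.7,-0.8,-0.1,0,0,0.2052,1],
    [-0.7,-0.8,-0.1,0,0,0.2052,1],
    [-0.7,-0.8,-0.1,0,0,0.2052,1],
    [-0.7,-0.8,-0.1,0,0,0.2052,1],
    [-0.7,-0.8,-0.1,0,0,0.2052,1],
    [-0.7,-0.8,-0.1,0,0,0.2052,1],
    [-0.7,-0.8,-0.1,0,0,0.2052,1],
    [-0.7,-0.8,-0.1,0,0,0.2052,1],
    [-0.7,-0.8,-0.1,0,0,0.2052,1],
    [-0.7,-0.8,-0.1,0,0,0.2052,1]
  ],
  "newtons": 20
}}

```text
clock: 3.7
tcp_pos: [0.4296, 0.1165, 0.3545]
orientation: [2.35, 2.085, 0.002]
contact_force: [-1.1, 0.3, -0.6]
grip_width: -0.0001
```

```bash
python3 - <<'E'
from h import *
state()
print("above A",go(-165,-340,220)); print("down",go(-165,-340,10))
E
```

```text
t 3.7 tip fence [-320.3   -7.6  281.5] F fence [-1.1  0.1 -0.6] w -0.0001 j [-0.89  0.02  0.5   2.04 -0.01  1.08 -0.5 ] yawerr [ 0.001 -0.001 -0.006]
above A [-0.6631, 0.3144, 0.1227, 0.0002, -0.0002, -0.001]
down [-0.6635, 0.314, 0.5427, 0.0002, -0.0002, -0.001]
```

>>> {"fn": "step_arm", "kwargs": {
  "commands": [
    [-0.664,0.314,0,0,0,-0.001,1],
    [-0.664,0.314,0,0,0,-0.001,1],
    [-0.664,0.314,0,0,0,-0.001,1],
    [-0.664,0.314,0,0,0,-0.001,1],
    [-0.664,0.314,0,0,0,-0.001,1],
    [-0.664,0.314,0.05,0,0,-0.001,1],
    [-0.664,0.314,0.15,0,0,-0.001,1],
    [-0.664,0.314,0.25,0,0,-0.001,1],
    [-0.664,0.314,0.35,0,0,-0.001,1],
    [-0.664,0.314,0.45,0,0,-0.001,1]
  ]
}}

```text
clock: 4.95
tcp_pos: [0.5471, -0.2298, 0.1273]
orientation: [-2.341, -2.095, -0.003]
contact_force: [0.3, -0.0, -0.2]
grip_width: 0.0004
```

```bash
python3 - <<'E'
from h import *
state()
print("down",go(-165,-340,10)); print("push",go(-165,-290,10))
E
```

```text
t 4.95 tip fence [-164.4 -338.4   54.3] F fence [ 0.3 -0.  -0.2] w 0.0004 j [-0.14  0.64  0.59  1.92 -0.52  0.74  0.64] yawerr [ 0.001 -0.002  0.002]
down [-0.0033, -0.0012, 0.0886, 0.0002, -0.0003, 0.0004]
push [0.0967, -0.001, 0.0888, 0.0002, -0.0003, 0.0004]
```

>>> {"fn": "step_arm", "kwargs": {
  "commands": [
    [0,0,0.045,0,0,0,1],
    [0,0,0.088,0,0,0,1],
    [0,0,0.088,0,0,0,1],
    [0.02,0,0.088,0,0,0,1],
    [0.04,0,0.088,0,0,0,1],
    [0.055,0,0.088,0,0,0,1],
    [0.07,0,0.088,0,0,0,1],
    [0.085,0,0.088,0,0,0,1],
    [0.1,0,0.088,0,0,0,1],
    [0.11,0,0.088,0,0,0,1]
  ]
}}

```text
clock: 6.2
tcp_pos: [0.5532, -0.1768, 0.0845]
orientation: [2.34, 2.091, 0.002]
contact_force: [-2.5, -7.3, 1.0]
grip_width: 0.0003
```

```bash
cat >> h.py <<'E'
def look(tilt,leg,p0,names=("side","top"),part="stand"):
    fs=[grab_frame(n) for n in names]; ms=[masks_of(part,f)[0]["pixels"].astype(float) for f in fs]
    ps,d=fit(fs,ms,easel(tilt,leg),np.array(p0,float),(.006,.006,.02))
    q=RF.inv().apply(np.r_[ps[:2]-PF[:2],0])*1000
    print("stand fence",q[:2].round(1),"yaw",round(ps[2]-PF[2],4),"cost",round(d),"pose",ps.round(4)); return fs,ps
E
python3 - <<'E'
from h import *
state()
fs,ps=look(-.25,0,[.6,-.04,-.08])
state()
E
```

```text
t 6.2 tip fence [-164.4 -285.1   11.5] F fence [-1.7 -7.5  1. ] w 0.0003 j [-0.2   0.69  0.54  1.96 -0.58  0.64  0.6 ] yawerr [0.003 0.001 0.001]
stand fence [-132. -143.] yaw 0.0222 cost 1262 pose [ 0.6014 -0.0393 -0.0908]
t 6.4 tip fence [-164.3 -284.4   11.5] F fence [-0.8 -5.   2.6] w 0.0001 j [-0.2   0.69  0.54  1.96 -0.58  0.65  0.6 ] yawerr [0.003 0.    0.002]
```

>>> {"fn": "step_arm", "kwargs": {
  "commands": [
    [0.006,0,0,0,0,0,1],
    [0.012,0,0,0,0,0,1],
    [0.016,0,0,0,0,0,1],
    [0.02,0,0,0,0,0,1],
    [0.023,0,0,0,0,0,1],
    [0.025,0,0,0,0,0,1],
    [0.027,0,0,0,0,0,1],
    [0.029,0,0,0,0,0,1],
    [0.03,0,0,0,0,0,1],
    [0.03,0,0,0,0,0,1]
  ]
}}

```text
clock: 7.65
tcp_pos: [0.5546, -0.1632, 0.085]
orientation: [2.34, 2.089, 0.0]
contact_force: [-1.3, -8.5, -1.3]
grip_width: -0.0002
```

```bash
python3 - <<'E'
from h import *
state()
fs,ps=look(-.25,0,[.6,-.03,-.1])
E
```

```text
t 7.65 tip fence [-164.5 -271.3   12. ] F fence [-0.3 -8.6 -1.3] w -0.0002 j [-0.23  0.69  0.55  1.97 -0.58  0.64  0.58] yawerr [0.004 0.003 0.   ]
stand fence [-129.8 -130.1] yaw 0.0127 cost 1656 pose [ 0.6051 -0.0268 -0.1003]
```

>>> {"fn": "step_arm", "kwargs": {
  "commands": [
    [0.004,0,0,0,0,0,1],
    [0.006,0,0,0,0,0,1],
    [0.008,0,0,0,0,0,1],
    [0.01,0,0,0,0,0,1],
    [0.012,0,0,0,0,0,1],
    [0.014,0,0,0,0,0,1],
    [0.016,0,0,0,0,0,1],
    [0.018,0,0,0,0,0,1],
    [0.018,0,0,0,0,0,1],
    [0.018,0,0,0,0,0,1]
  ]
}}

```text
clock: 9.1
tcp_pos: [0.5544, -0.1622, 0.0859]
orientation: [2.339, 2.075, -0.009]
contact_force: [-2.3, -22.0, -5.3]
grip_width: 0.0004
```

```bash
python3 - <<'E'
from h import *
state()
E
```

```text
t 9.1 tip fence [-164.9 -270.4   12.9] F fence [  0.2 -22.2  -5.3] w 0.0004 j [-0.24  0.68  0.56  1.97 -0.57  0.63  0.56] yawerr [ 0.007  0.014 -0.006]
```

>>> {"fn": "step_arm", "kwargs": {
  "commands": [
    [-0.07,0,0,0,0.002,0,1],
    [-0.07,-0.04,0,0.001,0.002,0,1],
    [-0.07,-0.16,0,0.001,0.002,-0.001,1],
    [-0.07,-0.25,0,0.001,0.002,-0.001,1],
    [-0.07,-0.25,0,0.001,0.002,-0.001,1],
    [0.05,-0.25,0,0.001,0.002,-0.001,1],
    [0.17,-0.25,0,0.001,0.002,-0.001,1],
    [0.29,-0.25,0,0.001,0.002,-0.001,1],
    [0.32,-0.25,0,0.001,0.002,-0.001,1],
    [0.32,-0.25,0,0.001,0.002,-0.001,1]
  ]
}}

```text
clock: 10.35
tcp_pos: [0.4504, 0.0133, 0.0829]
orientation: [2.338, 2.095, 0.001]
contact_force: [0.3, -0.8, 0.1]
grip_width: 0.0001
```

```bash
python3 - <<'E'
from h import *
state()
print(go(-270,-110,11),go(-235,-110,11))
fs,ps=look(-.25,0,[.605,-.025,-.11])
E
```

```text
t 10.35 tip fence [-288.  -107.8    9.9] F fence [ 0.4 -0.7  0.1] w 0.0001 j [-0.61  0.55  0.55  2.26 -0.63  0.47  0.34] yawerr [0.002 0.001 0.004]
[-0.0046, 0.036, -0.0022, 0.0004, 0.0002, 0.0006] [-0.0048, 0.106, -0.002, 0.0004, 0.0002, 0.0006]
stand fence [-130.4 -129.9] yaw 0.0053 cost 980 pose [ 0.6045 -0.0265 -0.1077]
```

>>> {"fn": "step_arm", "kwargs": {
  "commands": [
    [-0.004,0.04,-0.002,0,0,0.0006,1],
    [-0.004,0.06,-0.002,0,0,0.0006,1],
    [-0.004,0.07,-0.002,0,0,0.0006,1],
    [-0.004,0.08,-0.002,0,0,0.0006,1],
    [-0.004,0.088,-0.002,0,0,0.0006,1],
    [-0.004,0.096,-0.002,0,0,0.0006,1],
    [-0.004,0.1,-0.002,0,0,0.0006,1],
    [-0.004,0.105,-0.002,0,0,0.0006,1],
    [-0.004,0.109,-0.002,0,0,0.0006,1],
    [-0.004,0.109,-0.002,0,0,0.0006,1]
  ]
}}

```text
clock: 11.8
tcp_pos: [0.4973, 0.0011, 0.0827]
orientation: [-2.346, -2.078, 0.014]
contact_force: [-15.4, 0.1, 10.5]
grip_width: -0.0001
```

```bash
python3 - <<'E'
from h import *
state()
E
```

```text
t 11.8 tip fence [-240.  -114.6    9.7] F fence [-15.3  -1.6  10.5] w -0.0001 j [-0.57  0.61  0.56  2.15 -0.62  0.56  0.33] yawerr [-0.011  0.002 -0.008]
```

>>> {"fn": "step_arm", "kwargs": {
  "commands": [
    [0,0.01,-0.003,0,0,0,1],
    [0.003,0.014,-0.003,0,0,0,1],
    [0.006,0.017,-0.003,0,0,0,1],
    [0.006,0.02,-0.003,0,0,0,1],
    [0.006,0.023,-0.003,0,0,0,1],
    [0.006,0.025,-0.003,0,0,0,1],
    [0.006,0.027,-0.003,0,0,0,1],
    [0.006,0.029,-0.003,0,0,0,1],
    [0.006,0.029,-0.003,0,0,0,1],
    [0.006,0.029,-0.003,0,0,0,1]
  ]
}}

```text
clock: 13.05
tcp_pos: [0.503, 0.0008, 0.0825]
orientation: [-2.339, -2.066, 0.033]
contact_force: [-23.0, -1.7, 18.4]
grip_width: -0.0
```

```bash
python3 - <<'E'
from h import *
state()
look(-.25,0,[.622,-.03,-.11])
E
```

```text
t 13.05 tip fence [-234.3 -114.3    9.5] F fence [-22.7  -4.3  18.4] w -0.0 j [-0.57  0.62  0.57  2.13 -0.61  0.59  0.33] yawerr [-0.03   0.002 -0.011]
stand fence [-110.  -131.1] yaw -0.003 cost 2046 pose [ 0.6246 -0.03   -0.116 ]
```

>>> {"fn": "step_arm", "kwargs": {
  "commands": [
    [0,-0.06,0,-0.004,0,-0.001,1],
    [0,-0.09,0,-0.004,0,-0.001,1],
    [0,-0.09,-0.1,-0.004,0,-0.001,1],
    [0,-0.09,-0.22,-0.004,0,-0.001,1],
    [0,-0.09,-0.34,-0.004,0,-0.001,1],
    [0,-0.09,-0.46,-0.004,0,-0.001,1],
    [0,-0.09,-0.55,-0.004,0,-0.001,1],
    [0,-0.09,-0.55,-0.004,0,-0.001,1],
    [0,-0.09,-0.55,-0.004,0,-0.001,1],
    [0,-0.09,-0.55,-0.004,0,-0.001,1]
  ]
}}

```text
clock: 14.5
tcp_pos: [0.4658, 0.0059, 0.3576]
orientation: [-2.346, -2.085, 0.011]
contact_force: [0.1, -0.9, -0.7]
grip_width: 0.0
```

```bash
python3 - <<'E'
from h import *
state()
fs,ps=look(-.25,0,[.622,-.03,-.11])
ims=[]
for f,a in zip(fs,((130,180),(100,190))):
    im=cv2.resize(f["img"][a[0]:a[0]+160,a[1]:a[1]+130,::-1],None,fx=3,fy=3,interpolation=2); ims.append(im)
cv2.imwrite("pics/home.png",np.hstack(ims))
print(go(-270,-24,285),go(-30,-24,285))
E
```

```text
t 14.5 tip fence [-271.8 -113.4  284.6] F fence [ 0.2 -0.9 -0.7] w 0.0 j [-1.07  0.07  1.    2.01 -0.07  1.1  -0.16] yawerr [-0.006  0.003 -0.005]
stand fence [-110.1 -132.2] yaw 0.0118 cost 1577 pose [ 0.6244 -0.0311 -0.1012]
[0.179, 0.002, -0.0004, -0.0009, 0.0005, -0.0008] [0.1813, 0.482, -0.0031, -0.0009, 0.0005, -0.0008]
```

View pics/home.png

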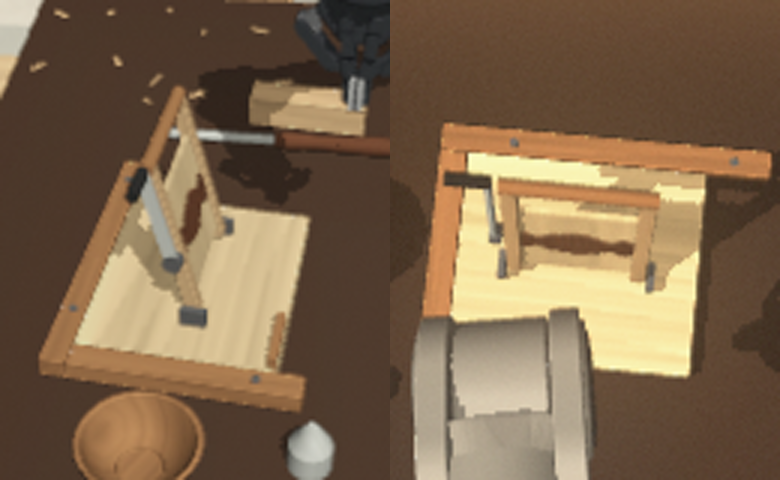

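```bash
cat >> h.py <<'E'
def look2(tilt,leg,p0,names=("side",)):
    "fit with the rail occlusion modelled; arm-free view"
    from scipy.optimize import minimize
    fs=[grab_frame(n) for n in names]; ms=[masks_of("stand",f)[0]["pixels"].astype(float) for f in fs]
    occ=[render(f,FENCE[1:],PF) for f in fs]
    s=np.array([.005,.005,.02]); E=easel(tilt,leg); p0=np.array(p0)
    c=lambda v:sum((np.abs(render(f,E,p0+v*s)*(1-o)-m*(1-o))).sum() for f,m,o in zip(fs,ms,occ))
    b=minimize(c,np.zeros(3),method="Nelder-Mead",options=dict(initial_simplex=np.vstack([np.zeros(3),np.eye(3)])-.3,xatol=.01,fatol=.5))
    ps=p0+b.x*s; q=RF.inv().apply(np.r_[ps[:2]-PF[:2],0])*1000
    h=np.r_[F(-110,-130,0)[:2],PF[2]]
    print("stand fence",q[:2].round(1),"yaw",round(ps[2]-PF[2],4),"cost",round(b.fun),"cost home",round(c((h-p0)/s))); return fs
E
python3 - <<'E'
from h import *
look2(-.25,0,[.624,-.03,-.113])
look2(-.25,0,[.624,-.03,-.113])
E
```

```text
stand fence [-112.5 -125.4] yaw 0.0163 cost 149 cost home 201
stand fence [-112.7 -118.4] yaw 0.0115 cost 246 cost home 333
```

>>> {"fn": "step_arm", "kwargs": {
  "commands": [
    [-0.4,0.28,0,-0.001,0,-0.001,1],
    [-0.4,0.28,0,-0.001,0,-0.001,1],
    [-0.4,0.28,0,-0.001,0,-0.001,1],
    [-0.4,0.28,0,-0.001,0,-0.001,1],
    [-0.4,0.28,0.1,-0.001,0,-0.001,1],
    [-0.4,0.28,0.22,-0.001,0,-0.001,1],
    [-0.4,0.28,0.34,-0.001,0,-0.001,1],
    [-0.4,0.28,0.46,-0.001,0,-0.001,1],
    [-0.4,0.28,0.545,-0.001,0,-0.001,1],
    [-0.4,0.28,0.545,-0.001,0,-0.001,1]
  ]
}}

```text
clock: 16.15
tcp_pos: [0.5788, -0.2088, 0.0829]
orientation: [-2.339, -2.093, 0.007]
contact_force: [-0.6, -0.7, -0.1]
grip_width: 0.0004
```

```bash
python3 - <<'E'
from h import *
state(); print(go(-130,-273,11))
fs=[grab_frame("top")]
f=fs[0]; cv2.imwrite("pics/top1.png",cv2.resize(f["img"][120:260,200:350,::-1],None,fx=4,fy=4,interpolation=2))
E
```

```text
t 16.15 tip fence [-135.4 -314.     9.9] F fence [-0.5 -0.8 -0.1] w 0.0004 j [-0.24  0.78  0.68  1.88 -0.71  0.75  0.74] yawerr [-0.005  0.001  0.002]
[0.082, 0.0109, -0.0023, -0.0008, 0.0002, 0.0003]
```

View pics/top1.png

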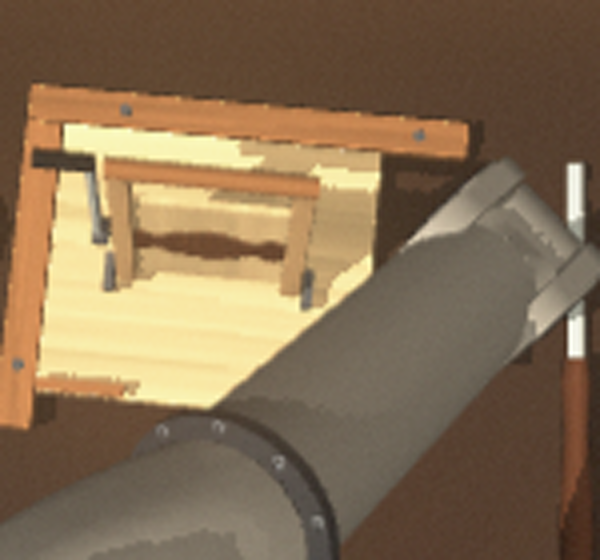

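The base looks tight against both rails in this view. I'll press once more in y to be sure.

>>> {"fn": "step_arm", "kwargs": {
  "commands": [
    [0.04,0,-0.002,-0.001,0,0,1],
    [0.075,0,-0.002,-0.001,0,0,1],
    [0.08,0,-0.002,-0.001,0,0,1],
    [0.085,0,-0.002,-0.001,0,0,1],
    [0.09,0,-0.002,-0.001,0,0,1],
    [0.095,0,-0.002,-0.001,0,0,1],
    [0.1,0,-0.002,-0.001,0,0,1],
    [0.103,0,-0.002,-0.001,0,0,1],
    [0.106,0,-0.002,-0.001,0,0,1],
    [0.106,0,-0.002,-0.001,0,0,1]
  ]
}}

```text
clock: 17.45
tcp_pos: [0.5856, -0.166, 0.0874]
orientation: [2.335, 2.074, -0.006]
contact_force: [0.2, -20.3, -4.6]
grip_width: -0.0004
```

```bash
python3 - <<'E'
from h import *
state()
print(go(-36,-310,11),go(-36,-310,290),go(-36,-24,290))
E
```

```text
t 17.45 tip fence [-133.4 -270.7   14.4] F fence [  2.4 -20.1  -4.6] w -0.0004 j [-0.33  0.77  0.7   1.91 -0.72  0.72  0.67] yawerr [ 0.011  0.015 -0.005]
[-0.0775, 0.1952, 0.0102, 0.0017, 0.0024, -0.0009] [-0.086, 0.2013, -0.5477, 0.0017, 0.0024, -0.0009] [0.4859, 0.1982, -0.5565, 0.0017, 0.0024, -0.0009]
```

>>> {"fn": "step_arm", "kwargs": {
  "commands": [
    [-0.08,0,0,0.002,0.0024,-0.001,1],
    [-0.08,0.05,-0.1,0.002,0.0024,-0.001,1],
    [-0.08,0.1,-0.22,0.002,0.0024,-0.001,1],
    [-0.08,0.15,-0.34,0.002,0.0024,-0.001,1],
    [-0.08,0.2,-0.46,0.002,0.0024,-0.001,1],
    [-0.05,0.2,-0.55,0.002,0.0024,-0.001,1],
    [0.07,0.2,-0.556,0.002,0.0024,-0.001,1],
    [0.19,0.2,-0.556,0.002,0.0024,-0.001,1],
    [0.31,0.2,-0.556,0.002,0.0024,-0.001,1],
    [0.43,0.2,-0.556,0.002,0.0024,-0.001,1]
  ]
}}

```text
clock: 18.7
tcp_pos: [0.7075, 0.0422, 0.3629]
orientation: [-2.341, -2.091, 0.002]
contact_force: [0.8, -0.9, 0.2]
grip_width: 0.0001
```

```bash
python3 - <<'E'
from h import *
state()
print(go(-36,-24,290),go(-36,-24,210))
fs=[grab_frame("side"),grab_frame("top")]
for n in("leg_toe","bar_mid"):
    d=[tip_of(n,f) for f in fs]; print(n,[(x[0]["point"],x[0]["p"]) if x else None for x in d])
    if all(d): print(RF.inv().apply(tri(fs,[x[0]["point"] for x in d])-[PF[0],PF[1],0])*1000)
Q=np.array([F(-72,-28,225),F(-73,-130,220)])
for f in fs: print(proj(f,Q).round(1).tolist())
E
```

```text
t 18.7 tip fence [-35.8 -50.  289.9] F fence [ 0.9 -0.8  0.2] w 0.0001 j [-0.69  0.64  0.91  1.43 -0.51  1.32  0.14] yawerr [-0.003 -0.     0.   ]
[0.052, -0.0004, -0.0002, -0.0004, -0.0001, 0.0001] [0.052, 0.0001, 0.1598, -0.0004, -0.0001, 0.0001]
leg_toe [([225.7, 192.1], 0.73), ([213.4, 157.1], 0.49)]
[-70.85568318 -24.61628627 224.42797446]
bar_mid [([237.2, 172.4], 0.78), ([249.0, 163.3], 0.79)]
[ -81.55551118 -123.10512914  228.53264824]
[[224.6, 190.9], [233.0, 172.7]]
[[214.6, 159.5], [251.9, 163.5]]
```

>>> {"fn": "step_arm", "kwargs": {
  "commands": [
    [0.052,0,0,0,0,0,1],
    [0.052,0,0.1,0,0,0,1],
    [0.052,0,0.16,0,0,0,1],
    [0.052,0,0.16,0,0,0,1],
    [0.052,-0.03,0.16,0,0,0,1],
    [0.052,-0.06,0.16,0,0,0,1],
    [0.052,-0.085,0.16,0,0,0,1],
    [0.052,-0.11,0.16,0,0,0,1],
    [0.052,-0.135,0.16,0,0,0,1],
    [0.052,-0.155,0.16,0,0,0,1]
  ]
}}

```text
clock: 20.25
tcp_pos: [0.6324, 0.0732, 0.2835]
orientation: [-2.344, -2.09, 0.003]
contact_force: [0.8, -0.5, -0.0]
grip_width: -0.0004
```

```bash
python3 - <<'E'
from h import *
state()
f=grab_frame("side"); cv2.imwrite("pics/leg1.png",cv2.resize(f["img"][110:270,180:330,::-1],None,fx=4,fy=4-.3,interpolation=2))
E
```

```text
t 20.25 tip fence [-113.9  -27.7  210.5] F fence [ 0.9 -0.4 -0. ] w -0.0004 j [-0.83  0.59  0.91  1.71 -0.51  1.1   0.12] yawerr [-0.002  0.001 -0.001]
```

View pics/leg1.png

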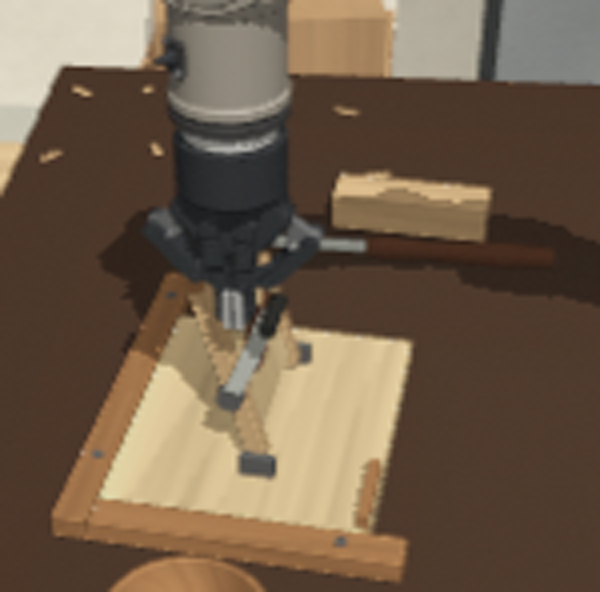

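>>> {"fn": "step_arm", "kwargs": {
  "commands": [
    [0,-0.02,0,0,0,0,1],
    [0,-0.03,0,0,0,0,1],
    [0,-0.03,0,0,0,0,1],
    [0,-0.03,0,0,0,0,1],
    [0,-0.03,0,0,0,0,1],
    [0,-0.03,-0.1,0,0,0,0],
    [0,-0.03,-0.16,0,0,0,0],
    [-0.1,0.02,-0.16,0,0,0,0],
    [-0.2,0.08,-0.16,0,0,0,0],
    [-0.2,0.08,-0.16,0,0,0,0]
  ]
}}

```text
clock: 21.55
tcp_pos: [0.6603, -0.0377, 0.3638]
orientation: [2.354, 2.079, -0.007]
contact_force: [-0.7, -0.2, 0.8]
grip_width: 0.0426
```

```bash
python3 - <<'E'
from h import *
state()
fs=[grab_frame("side"),grab_frame("top")]
for n in("leg_toe","bar_mid"):
    d=[tip_of(n,f) for f in fs]; print(n,[(x[0]["point"],x[0]["p"]) if x else None for x in d])
    if all(d): print(RF.inv().apply(tri(fs,[x[0]["point"] for x in d])-[PF[0],PF[1],0])*1000)
Q=np.array([F(-120-73.6,-28,46.8),F(-73,-130,220)])
for f in fs: print(proj(f,Q).round(1).tolist())
f=fs[0]; cv2.imwrite("pics/leg2.png",cv2.resize(f["img"][110:270,180:330,::-1],None,fx=4,fy=4-.3,interpolation=2))
print(go(-73,-130,276-73),go(-73,-130,300-73))
E
```

```text
t 21.55 tip fence [ -73.7 -134.8  290.8] F fence [-0.7 -0.2  0.8] w 0.0426 j [-0.66  0.56  0.95  1.56 -0.47  1.27  0.24] yawerr [-0.002  0.004 -0.011]
leg_toe [([267.3, 242.0], 0.65), ([172.5, 181.0], 0.62)]
[-175.86277352   91.59054738  169.76970068]
bar_mid [([235.3, 176.0], 0.94), ([252.8, 162.3], 0.91)]
[ -73.22321931 -132.49921896  207.25130697]
[[264.6, 240.3], [233.0, 172.7]]
[[216.8, 209.1], [251.9, 163.5]]
[-0.0081, 0.0043, 0.1739, -0.0006, -0.0, 0.0002] [-0.0081, 0.0041, 0.1259, -0.0006, -0.0, 0.0002]
```

View pics/leg2.png

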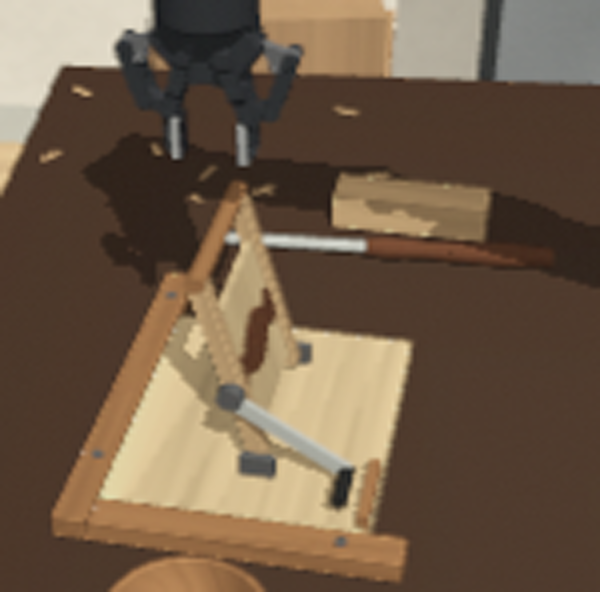

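Leg is down on the near side (toe at crop (340,487)), and the base is still in the corner. Next is lowering over the bar and gripping it lightly.

>>> {"fn": "step_arm", "kwargs": {
  "commands": [
    [-0.004,0.002,0.04,0,0,0,0],
    [0,0.002,0.08,0,0,0,0],
    [0,0.002,0.12,0,0,0,0],
    [0,0.002,0.15,0,0,0,0],
    [0,0.002,0.174,0,0,0,0],
    [0,0.002,0.174,0,0,0,0],
    [0,0.002,0.174,0,0,0,0.3],
    [0,0.002,0.174,0,0,0,0.45],
    [0,0.002,0.174,0,0,0,0.5],
    [0,0.002,0.174,0,0,0,0.5]
  ],
  "newtons": 20
}}

```text
clock: 23.1
tcp_pos: [0.6609, -0.0289, 0.2762]
orientation: [-2.34, -2.092, 0.003]
contact_force: [0.4, 0.0, 0.1]
grip_width: 0.021
```

```bash
python3 - <<'E'
from h import *
state()
f=grab_frame("wrist"); g=grab_frame("side")
cv2.imwrite("pics/grip.png",np.hstack([cv2.resize(f["img"][:,:,::-1],(420,315)),cv2.resize(g["img"][130:230,190:310,::-1],(378,315),interpolation=2)]))
E
```

```text
t 23.1 tip fence [ -74.1 -125.9  203.2] F fence [0.4 0.1 0.1] w 0.021 j [-0.64  0.63  0.89  1.66 -0.54  1.12  0.29] yawerr [-0.004 -0.     0.001]
```

View pics/grip.png

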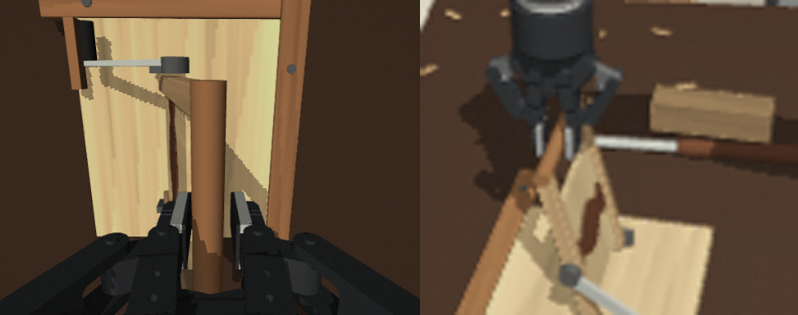

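>>> {"fn": "step_arm", "kwargs": {
  "commands": [
    [0,0,0,0,0,0,0.7],
    [0,0,0,0,0,0,0.8],
    [0,0,0,0,0,0,0.8],
    [0,0,0,0,0,0,0.8],
    [0,-0.009,-0.002,0,0,0,0.8],
    [0,-0.019,-0.004,0,0,0,0.8],
    [0,-0.028,-0.006,0,0,0,0.8],
    [0,-0.037,-0.0076,0,0,0,0.8],
    [0,-0.046,-0.009,0,0,0,0.8],
    [0,-0.056,-0.01,0,0,0,0.8]
  ],
  "newtons": 20
}}

```text
clock: 24.45
tcp_pos: [0.6334, -0.0256, 0.2819]
orientation: [-2.341, -2.093, 0.001]
contact_force: [3.4, 1.1, 2.0]
grip_width: 0.0152
```

```bash
python3 - <<'E'
from h import *
state()
print(go(-120+9.5,-126,276-73+5.7-1),go(-122,-126,276-73+4.9))
E
```

```text
t 24.45 tip fence [-101.8 -125.8  208.9] F fence [3.2 1.5 2. ] w 0.0152 j [-0.68  0.58  0.91  1.72 -0.51  1.1   0.28] yawerr [-0.002 -0.     0.001]
[-0.0004, -0.0174, 0.0024, -0.0003, -0.0001, 0.0002] [-0.0004, -0.0404, 0.0021, -0.0003, -0.0001, 0.0002]
```

>>> {"fn": "step_arm", "kwargs": {
  "commands": [
    [0,-0.006,-0.0005,0,0,0,0.8],
    [0,-0.012,-0.001,0,0,0,0.8],
    [0,-0.017,-0.001,0,0,0,0.8],
    [0,-0.022,-0.0013,0,0,0,0.8],
    [0,-0.026,-0.0015,0,0,0,0.8],
    [0,-0.03,-0.0015,0,0,0,0.8],
    [0,-0.033,-0.0015,0,0,0,0.8],
    [0,-0.035,-0.0015,0,0,0,0.8],
    [0,-0.035,-0.0015,0,0,0,0.8],
    [0,-0.035,-0.0015,0,0,0,0.8]
  ]
}}

```text
clock: 25.7
tcp_pos: [0.6162, -0.0236, 0.2829]
orientation: [-2.341, -2.093, 0.001]
contact_force: [3.8, 1.2, 4.5]
grip_width: 0.0153
```

```bash
python3 - <<'E'
from h import *
state()
fs=[grab_frame("side"),grab_frame("top")]
d=[tip_of("bar_mid",f) for f in fs]; print([x[0]["point"] if x else 0 for x in d], [proj(f,F(-120,-130,226)) for f in fs])
look(0,2.44,[.6245,-.029,-.113],("side",))
state()
f=fs[0]; cv2.imwrite("pics/up.png",cv2.resize(f["img"][110:270,180:330,::-1],None,fx=4,fy=3.7,interpolation=2))
E
```

```text
t 25.7 tip fence [-119.1 -125.7  209.9] F fence [3.7 1.6 4.5] w 0.0153 j [-0.71  0.55  0.93  1.77 -0.5   1.08  0.28] yawerr [-0.001 -0.001  0.001]
[[247.2, 174.0], [252.0, 176.5]] [array([[247.77269112, 172.73134156]]), array([[250.3121545 , 180.04847281]])]
stand fence [-108.2 -149.2] yaw 0.0172 cost 531 pose [ 0.6244 -0.0481 -0.0958]
t 26.0 tip fence [-119.1 -125.8  210. ] F fence [3.1 1.3 6.2] w 0.0148 j [-0.71  0.55  0.93  1.77 -0.5   1.08  0.28] yawerr [-0.001 -0.001  0.001]
```

View pics/up.png

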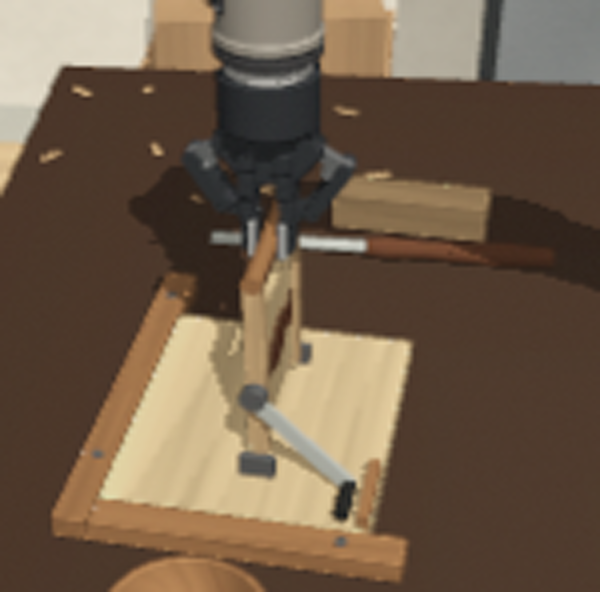

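>>> {"fn": "step_arm", "kwargs": {
  "commands": [
    [0,-0.001,0,0,0,0,0.8],
    [0,-0.002,0,0,0,0,0.8],
    [0,-0.003,0,0,0,0,0.8],
    [0,-0.004,0,0,0,0,0.8],
    [0,-0.005,0,0,0,0,0.8],
    [0,-0.006,0,0,0,0,0.8],
    [0,-0.006,0,0,0,0,0.8],
    [0,-0.006,0,0,0,0,0.8],
    [0,-0.006,0,0,0,0,0.8],
    [0,-0.006,0,0,0,0,0.8]
  ]
}}

```text
clock: 27.25
tcp_pos: [0.6131, -0.0233, 0.2829]
orientation: [-2.341, -2.093, 0.001]
contact_force: [3.4, 1.1, 3.9]
grip_width: 0.0153
```

```bash
python3 - <<'E'
from h import *
for i in range(4):
    state(); f=grab_frame("top")
cv2.imwrite("pics/fin.png",cv2.resize(f["img"][120:260,200:350,::-1],None,fx=4,fy=4,interpolation=2))
E
```

```text
t 27.25 tip fence [-122.2 -125.7  209.9] F fence [3.3 1.5 3.9] w 0.0153 j [-0.72  0.55  0.93  1.77 -0.49  1.08  0.28] yawerr [-0.002 -0.001  0.001]
t 27.3 tip fence [-122.2 -125.7  209.9] F fence [3.6 1.5 3.9] w 0.0151 j [-0.72  0.55  0.93  1.77 -0.49  1.08  0.28] yawerr [-0.002 -0.001  0.001]
t 27.35 tip fence [-122.2 -125.7  209.9] F fence [3.2 1.4 3.3] w 0.0152 j [-0.72  0.55  0.93  1.77 -0.49  1.08  0.28] yawerr [-0.002 -0.001  0.001]
t 27.4 tip fence [-122.2 -125.7  209.9] F fence [3.2 1.6 3.7] w 0.0153 j [-0.72  0.55  0.93  1.77 -0.49  1.08  0.28] yawerr [-0.002 -0.001  0.001]
```

View pics/fin.png

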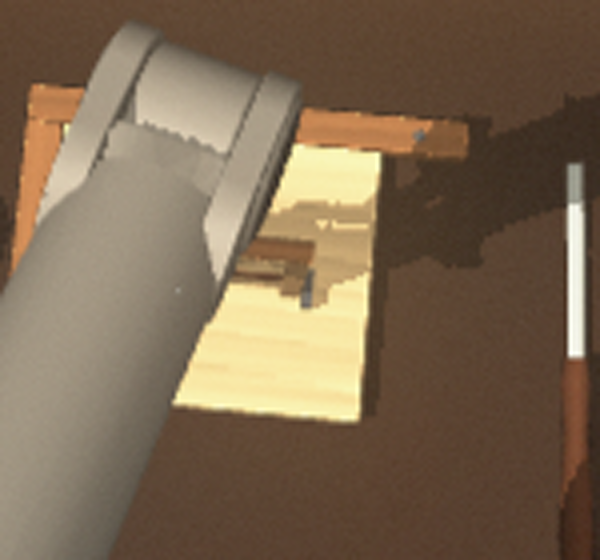

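>>> {"fn": "step_arm", "kwargs": {
  "commands": [
    [0,-0.001,0,0,0,0,0.8],
    [0,-0.002,0,0,0,0,0.8],
    [0,-0.003,0,0,0,0,0.8],
    [0,-0.004,0,0,0,0,0.8],
    [0,-0.005,0,0,0,0,0.8],
    [0,-0.005,0,0,0,0,0.8],
    [0,-0.005,0,0,0,0,0.8],
    [0,-0.005,0,0,0,0,0.8],
    [0,-0.005,0,0,0,0,0.8],
    [0,-0.005,0,0,0,0,0.8]
  ]
}}

```text
clock: 28.7
tcp_pos: [0.6107, -0.023, 0.283]
orientation: [-2.341, -2.093, 0.001]
contact_force: [4.1, 1.8, 3.9]
grip_width: 0.0155
```

```bash
python3 - <<'E'
from h import *
for i in range(2):
    state(); f=grab_frame("top"); s=grab_frame("side")
a=cv2.imread("pics/fin.png")
b=cv2.resize(f["img"][120:260,200:350,::-1],None,fx=4,fy=4,interpolation=2)
t0=cv2.imread("pics/top1.png")[100:200,330:420]
# base back corner shift versus the picture before/after, phase correlation on base -y edge patch
g=lambda im:cv2.cvtColor(im[380:430,330:390],6).astype(np.float32)
print("shift px/4",cv2.phaseCorrelate(g(a),g(b)))
im=s["img"]; cv2.imwrite("pics/end.png",cv2.resize(im[150:260,190:300,::-1],None,fx=5,fy=5,interpolation=2))
E
```

```text
t 28.7 tip fence [-124.6 -125.7  210. ] F fence [3.9 2.2 3.9] w 0.0155 j [-0.72  0.54  0.93  1.78 -0.49  1.07  0.28] yawerr [-0.001 -0.001  0.002]
t 28.8 tip fence [-124.6 -125.8  210. ] F fence [3.6 0.6 5.6] w 0.0152 j [-0.72  0.54  0.93  1.78 -0.49  1.07  0.28] yawerr [-0.001 -0.001  0.001]
shift px/4 ((-0.043493748103852425, -0.012193731659898788), 0.9456194864908855)
```

View pics/end.png

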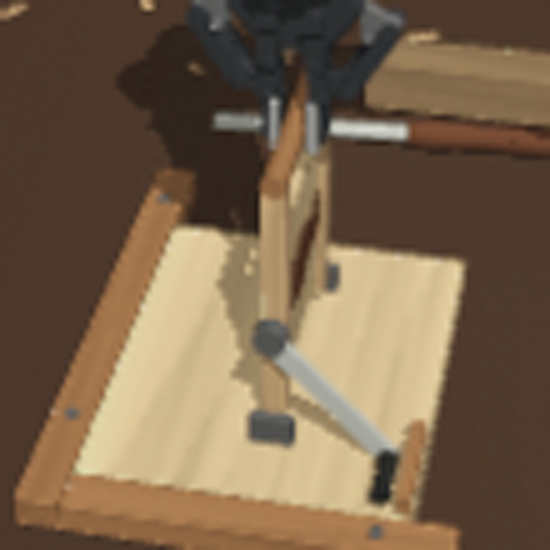

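The frame is upright, the toe (crop (382,475)) is at the cleat and the base hasn't moved. The bar is gripped with only a few newtons on the tool. Handing in.

```bash
python3 -c "
from h import *
print(r.hand_in()); state()"
```

```text
the job is handed in; nothing more can be done
None
the job is handed in; nothing more can be done
```

I handed the job in at about 29 s of the 67 s allowed, in the order you asked.

- **Base:** I pushed it into the corner in y, then x, then y again. It stopped against the side rail at the same spot both times (within 0.3 mm, at about 20–22 N). Against the back rail it stopped at the expected position at about 23 N.
- **Leg:** I pushed the toe over the top from behind. The picture showed it down on the near side.
- **Frame:** I gripped the top bar lightly (20 N) and raised it along its arc. It ends upright, about +0.02 rad judged from the gripper position, and still held. The last picture shows the toe at the cleat, and the force on the tool was steady at about 4 N sideways and 4–6 N upwards.
- **Base during the raise:** the visible part of the base did not move in the top view during the last nudge. Earlier in the raise I only compared its corner position by eye.

**Checks that disagreed:** the camera fits of the base after homing were poor because the arm and rails hid parts of it. They were off by up to 12 mm, and once 19 mm, in y, with yaw offsets up to 0.017 rad. For the home position I relied on the force stops and the pictures instead. I did not measure the bowl, gouge, live centre and blank again at the end; I never aimed the arm at them, and those in view looked unmoved.

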